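Load a profile template in the inclined holder and lock the toggle clamp

ROBOT

A 6-joint arm with a two-finger parallel gripper is mounted at the origin on a cart in front of the work surface, level with it; the furniture and walls round the work are solid. World frame = base frame: x ahead of the robot, y to its left, z up, the work surface at z = 0. Lengths are in m, angles in rad, forces in N, time in s.
With the tool pointing down it reaches from about 0.25 to 0.775 m from the base axis. Payload 4 kg.
Tool frame: the origin (TCP) lies between the finger pads; the fingertips stand 14 mm ahead of it and the grasp point (between the pads) lies 5 mm behind it (tip_reach is the distance from the TCP to the fingertips, in m); z points along the fingers, y is the line along which they close (so a half turn about z gives the same grasp; the last joint's range is limited). The gripper opens to 94 mm and grips with 3 to 60 N. Pads are 16 mm wide; open, the fingers measure 119 mm over their backs; the gripper's body (75 mm by 177 mm) begins 78 mm behind the grasp point.
Start: joints at [-1.217, 0.087, 1.371, -0, 1.684, -0.103], TCP at [0.243, -0.494, 0.22] pointing down, gripper open.
Joint ranges: [-3.1, 3.1], [-0.76, 2.03], [0.27, 2.55], [-1.08, 4.22], [0.17, 2.65], [-2.57, 2.57]. Speed limits (rad/s): [2.79, 2.79, 3.14, 3.14, 3.14, 3.14].

INTERFACE

Orientations are given as [roll, pitch, yaw] about the fixed x, y, z axes, in that order (R = Rz(yaw) Ry(pitch) Rx(roll)).
In Python, from bench import * gives the robot as it stands. The module is installed in compiled form; this text tells all that it offers.
- The arm moves only by the tool servo_tool, never from a script. Its argument "targets" is a list of rows, each a list of 4 numbers: the shift along the tool's x, y, z in cm, then the turn about the tool's z in degrees. A call has 1 to 8 rows; each row is the pose to reach, as a shift and turn from the pose commanded when the call began, along the tool's axes at that moment; what a row does not reach only later rows make up. A row lasts 1/8 s, in which the tool goes at most 62.5 mm and 10.7 degrees, less where a joint would pass 70% of its speed; a pose out of reach is approached as far as the arm can. A call with a gripper value outside its range is refused whole. "claw" is the closure in counts, from 0 (fully open) to 255 (shut), set as the call begins (left out, the last holds). The fingers move at their own pace and stop on an object; the grip force is fixed at half the most. Time passes only in rows, so rows that repeat a pose let the fingers close. It gives the time, the measured TCP pose, the force, the opening and the grip force at its end, in the units of the state.
- get_obs(): the state, without advancing time (a new reading comes with each control period).
- snapshot(name): name is "side" or "top"; returns the picture (480x640x3 uint8, blue, green, red); there is no depth.
- camera_model(name): a dict with "camera_matrix" (3x3 intrinsics, pixels), "camera_from_world" (4x4, takes a point from world to camera coordinates). Camera axes: x right, y up, looking along -z (the intrinsics and any distortion apply to the point x, -y, -z); pixel columns grow to the right and rows downward; lengths in m; the calibration is good to about 2 mm. A picture is of the moment at which its call begins. camera_model takes no time and is no camera call.
- close_job(): hands the job in; it is judged then, once.
The state is a dict: "time": time; "joint_positions": joint angles; "qvel": joint speeds; "joint_torque": joint torques, N m; "tool_pos": TCP position; "ee_rot": TCP orientation; "wrist_force": force on the tool from outside, world axes, zero at the start; "wrist_torque": the same for the moment, N m; "width": finger opening in m; "finger_force": force on a finger pad.
Only numpy, scipy, OpenCV 4.12 (cv2) and the standard library are available. Lean on these libraries where they do the work, as an engineer would, in place of code of your own. Each camera call takes 0.05 s, during which the arm holds its last target. There are 200 camera calls.

TASK

Set up the template holder for the next copy-turning job: lay the beech profile template flat on the sloping bed, its lower long edge snug against both steel pins and its square end hard against the steel end stop. Then push the handle of the toggle clamp over, past its dead point and fully home against its stop, so that the rubber pad holds the template down there; do not force the holder or the clamp (keep well under 60 N). Let go, and leave the other tools and blocks where they are.

Things in the scene. Friction and masses are not known exactly. Their poses are not given: they have to be found in the camera images.
- template_center (a point): Loose beech template: flat board 244 mm long, 12 thick, ~0.12 kg; bellies 40 to 42 wide, waist 28 wide; one end square, the other round with a hanging hole. Point: its middle, mid-thickness. y runs to the square end (35 wide, at 122 mm), x across, z normal (up at the start, lying flat). Waist, best grip across x: 25 to 42 mm along +y. Centre of mass: 7 mm along +y.
- bed: Sloping plywood bed of the fixed holder, rising at 25 deg, away from the robot and to its left. Origin on its surface below the middle of the seated template; x up the slope, y to the end stop, z normal. Surface x -45..167, y -130..150 mm; lower edge 53 mm above the bench. Seated: template_center at (0, 0, 6) mm, its x, y, z along the bed's. Friction mostly keeps the template where it is laid.
- pin_a (a point): Centre of the foot, on the bed's surface, of a steel dowel pin 10 mm thick, 9.5 mm high (along bed z). The template's -x edge, near its round end, rests on its upper side. In the bed: (-25, -74, 0) mm.
- pin_b (a point): The same for the second pin, near the end stop: carries the template's -x edge near the square end. In the bed: (-26, 86, 0) mm.
- end_stop_face (a point): Middle of the end stop's face: a steel block 10 mm high, 50 mm wide, at the left of the bed; the template's square end butts on it. In the bed: (0, 122, 5) mm, looking to -y.
- clamp_handle (a joint): Toggle clamp handle, rad. 0 fully open: handle and arm stand off the bed. Grows as the handle is pushed up the slope and down. Pad meets the template near 0.94; then a spindle spring resists, with about 5 N at handle_grip, most from 1.0 to 1.1. Dead point 1.187; after it the clamp pulls itself to a fixed stop at 1.292. Let go between 0.94 and 1.187 it springs back; elsewhere it stays put.
- handle_pivot (a point): Pivot of the clamp handle, in the bed (107, -45, 22) mm; the handle swings in the plane y = -45 mm about the bed's +y. Clamp base on the bed: x 54 to 126, y -66 to -24 mm, 58 high.
- handle_grip (a point): Point on the axis of the handle's black grip, 127 mm from the pivot; the grip is 20 mm thick and runs on 36 mm beyond it and 75 mm back. In the bed (x, z) mm at joint values: 0 (140, 144); 0.3 (174, 129); 0.6 (203, 105); 0.9 (223, 73); 1.1 (231, 49); 1.292 (234, 24); y = -45. Angle of the grip's axis from bed x, in rad: 1.152 minus the joint value.
- clamp_pad: Round rubber pad, 21 mm across, on the sprung spindle of the clamp arm (18 mm wide). Origin: centre of its pressing face. Open: arm upright off the bed (its end at about x 87, z 117 mm in the bed), the pad at about (23, -45, 116) mm facing down the slope, up to 4 mm farther down the slope if the handle does not start at 0. Closed: presses on the template at about (-2, -45, 12) mm.
- left_block: Bystander: tapered wooden block, 28 x 50 x 64 mm, standing behind and to the left of the holder; origin at the centre of its underside.
- mallet: Bystander: small wooden mallet, 184 x 85 x 60 mm, lying on the bench to the left; origin at the middle of its underside.
- near_block: Bystander: tapered wooden block, 28 x 50 x 64 mm, standing behind and to the right of the holder; origin at the centre of its underside.

How it is judged:
On the way, in this order (a step that is already met when the one before it is completed fails the run):
1. the template lies seated on the bed, against both pins and the end stop, with the clamp still open (x of template_center in the frame of bed between -0.002 and 0.002 m and y of template_center in the frame of bed between -0.002 and 0.002 m and z of template_center in the frame of bed between 0.004 and 0.008 m and angle between the y axis of template_center and the y axis of bed, either way round below 0.03 rad and angle between the z axis of template_center and the z axis of bed, either way round below 0.03 rad and y of end_stop_face in the frame of template_center above 0.1 m and value of joint clamp_handle below 0.7 rad), for 0.2 s.
2. the clamp handle is home past its dead point and the pad holds the template (value of joint clamp_handle above 1.25 rad and contact force between clamp_pad and template above 20 N), for 0.2 s.
At the end, for the whole second after the job is handed in: The template lies flat on the bed, square end at the stop, its centre within 2 mm of the seat along and across the bed and within 1.7 degrees; the clamp handle is past 1.25 rad (dead point 1.187, stop 1.292) and the pad presses on the template with more than 20 N; all at rest (all of step 2 and x of template_center in the frame of bed between -0.002 and 0.002 m and y of template_center in the frame of bed between -0.002 and 0.002 m and z of template_center in the frame of bed between 0.004 and 0.008 m and angle between the y axis of template_center and the y axis of bed, either way round below 0.03 rad and angle between the z axis of template_center and the z axis of bed, either way round below 0.03 rad and y of end_stop_face in the frame of template_center above 0.1 m and velocity of joint clamp_handle below 0.1 rad/s and linear speed of template below 0.01 m/s); the robot touches nothing.
It fails at once if the holder or clamp is forced: fingers press on it with more than 60 N (contact force between the fingers and bed above 60 N).
It fails at once if the left wooden block is shifted more than 30 mm (distance of left_block from where it was at the start of the episode above 0.03 m).
It fails at once if the mallet is shifted more than 30 mm (distance of mallet from where it was at the start of the episode above 0.03 m).
It fails at once if the right wooden block is shifted more than 30 mm (distance of near_block from where it was at the start of the episode above 0.03 m).
It also fails if it takes over 61 s, if anything falls off the work surface, if the arm or the gripper's body presses on something with over 40 N, if the wrist force passes 120 N, or if a joint passes its speed limit or range.

## Working session

There is one attempt and no reset: what is moved stays moved. The work goes in short steps, Python scripts to look and compute and a tool call to move; the robot and the scene stay as the last step left them, time stands still between calls to the robot, and variables do not carry over. Pictures are saved under pics/ and viewed, at most 10 in all, crops included, and the job is handed in when it is done.

Besides the shell and the picture viewer there is one more tool, called after "Emit:" by a JSON object that holds its "method" and its "body", one argument or row to a line. servo_tool: Moves the arm, as the interface text tells. Its arguments: {"type":"object","properties":{"targets":{"type":"array"},"claw":{"type":"number"}},"required":["targets"]}

```bash
mkdir -p pics; python3 - <<'E'
from bench import *
import cv2
for n in("side","top"):
    cv2.imwrite(f"pics/{n}0.png",snapshot(n)); print(n,camera_model(n))
print(get_obs())
E
```

```text
side {'camera_matrix': array([[493.57248037,   0.        , 318.39931731],
       [  0.        , 493.57248037, 232.91435491],
       [  0.        ,   0.        ,   1.        ]]), 'camera_from_world': array([[-0.99843288, -0.05135549,  0.02223522,  0.54485797],
       [ 0.04131854, -0.40851185,  0.91181733, -0.17542268],
       [-0.03774347,  0.91130713,  0.4099936 , -1.21988035],
       [ 0.        ,  0.        ,  0.        ,  1.        ]])}
top {'camera_matrix': array([[541.09225904,   0.        , 321.09778433],
       [  0.        , 541.09225904, 247.80946492],
       [  0.        ,   0.        ,   1.        ]]), 'camera_from_world': array([[-0.02822835, -0.99953409,  0.01160906,  0.04318647],
       [ 0.98895288, -0.02623508,  0.14589007, -0.58491609],
       [-0.14551753,  0.01559905,  0.98923269, -1.20913164],
       [ 0.        ,  0.        ,  0.        ,  1.        ]])}
{'time': 0.1, 'joint_positions': array([-1.21710436e+00,  8.78810870e-02,  1.37207258e+00, -3.11831629e-05,
        1.68358166e+00, -1.03106316e-01]), 'qvel': array([-0.00079521, -0.00110563, -0.00354999, -0.00129015, -0.00013694,
        0.00081704]), 'joint_torque': array([ 2.43407565e-03, -3.41255128e+01, -3.03299546e+01,  7.18633784e-02,
        3.04032303e-02, -1.09226410e-04]), 'tool_pos': array([ 0.24241795, -0.49318922,  0.21843668]), 'ee_rot': array([-3.13965711e+00, -1.69119620e-04,  4.56794644e-01]), 'wrist_force': array([ 0.65046766, -0.3370845 , -0.68230456]), 'wrist_torque': array([-0.01606505,  0.05112762,  0.02817304]), 'finger_force': 0.0, 'width': 0.0940121379649197}
```

View pics/side0.png

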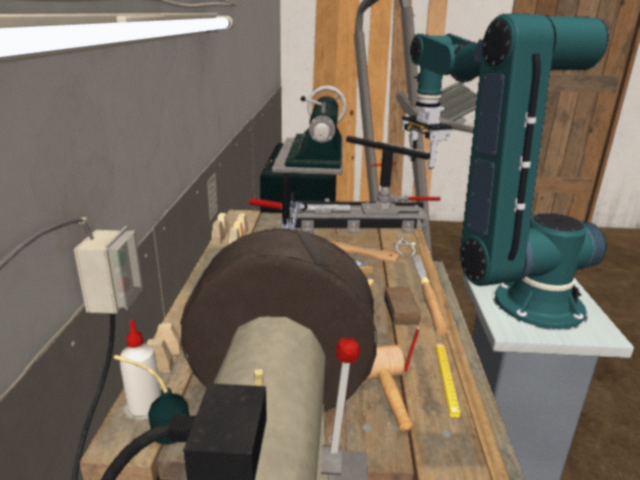

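View pics/top0.png

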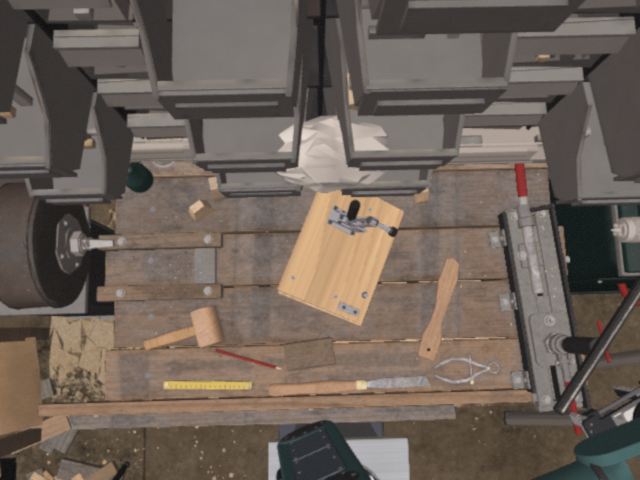

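The side view is blocked by the grindstone at the holder, but it shows the template at about (365,250). The top view shows the bed's corners near (325,190), (403,208), (360,325) and (278,290), and the template from (452,262) to (430,352), with its hole at the lower end. I'll enlarge the crops next.

```bash
python3 - <<'E'
import cv2
t=cv2.imread("pics/top0.png");s=cv2.imread("pics/side0.png")
a=cv2.resize(t[182:332,270:470],None,fx=4,fy=4,interpolation=cv2.INTER_CUBIC)
cv2.imwrite("pics/topA.png",a)
b=cv2.resize(t[250:370,410:470],None,fx=5,fy=5,interpolation=cv2.INTER_CUBIC)
c=cv2.resize(s[225:285,320:420],None,fx=5,fy=5,interpolation=cv2.INTER_CUBIC)
import numpy as np
o=np.zeros((600,800,3),np.uint8);o[:,:300]=b;o[:300,300:]=c
cv2.imwrite("pics/topB.png",o)
E
```

```text
(no output)
```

View pics/topA.png

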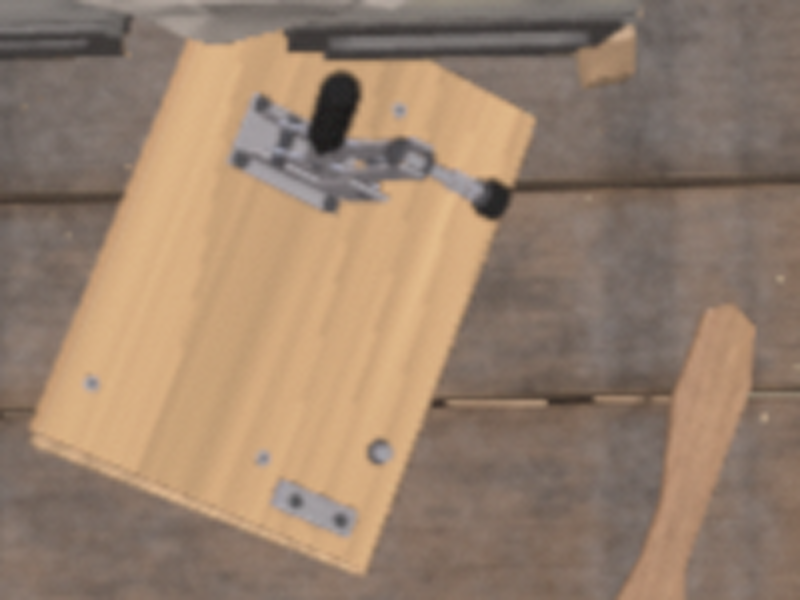

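View pics/topB.png

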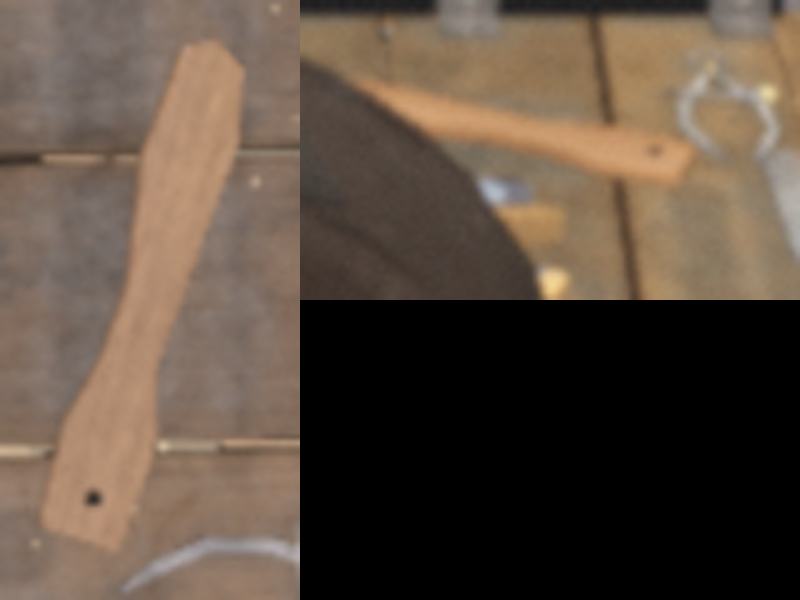

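The crops show pin_b's top at crop (380,452), the stop's face from (280,480) to (357,508), and the bed's corners at (366,570), (35,430) and (535,118). The template's waist lies slightly toward the hole end, and that end looks square. I'll fit the holder pose and rectify the template to settle which end is which.

```bash
cat > h.py <<'E'
import numpy as np,cv2
from scipy.optimize import least_squares
from scipy.spatial.transform import Rotation as Ro
from bench import *
cam={n:camera_model(n) for n in("side","top")}
def proj(n,P):
    P=np.atleast_2d(P);T=cam[n]["camera_from_world"];K=cam[n]["camera_matrix"]
    c=P@T[:3,:3].T+T[:3,3];q=np.c_[c[:,0],-c[:,1],-c[:,2]]@K.T
    return q[:,:2]/q[:,2:]
def onplane(n,uv,z):
    T=cam[n]["camera_from_world"];K=cam[n]["camera_matrix"]
    uv=np.atleast_2d(uv);r=np.c_[uv,np.ones(len(uv))]@np.linalg.inv(K).T
    d=np.c_[r[:,0],-r[:,1],-r[:,2]]@T[:3,:3];o=-T[:3,:3].T@T[:3,3]
    return o+d*((z-o[2])/d[:,2])[:,None]
def bedR(yaw,t=np.radians(25)): # x up the slope; horizontal heading yaw
    return Ro.from_euler('xyz',[0,-t,yaw]).as_matrix()
E
python3 - <<'E'
from h import *
B=np.array([[-26,86,9.5],[25,122,10],[-25,122,10],[-45,150,0],[167,150,0],[-45,-130,0]])/1e3
uv=np.array([[380,451],[280,480],[357,508],[366,571],[37,430],[535,118]])/4+[270,182]
uv-=0.375
def f(p,full=0):
    z,t=(p[3],p[4]) if len(p)>3 else (.053+.045*np.sin(np.radians(25)),np.radians(25))
    return (proj("top",B@bedR(p[2],t).T+[p[0],p[1],z])-uv).ravel()
p0=[.6,-.05,1.2]
r=least_squares(f,p0,loss='soft_l1');print(r.x,f(r.x).reshape(-1,2).round(2).tolist())
r2=least_squares(f,list(r.x)+[.072,.436],loss='soft_l1');print(r2.x,f(r2.x).reshape(-1,2).round(2).tolist())
R=bedR(r.x[2]);o=np.array([r.x[0],r.x[1],.072])
for q in ([107,-45,22],[140,-45,144],[23,-45,116],[-25,-74,9.5],[234,-45,24],[0,-122,12]):
    P=R@(np.array(q)/1e3)+o;print(q,P.round(3),((proj("top",P)-[270,182])*4).round(0))
# template ends: top & bottom
print(onplane("top",np.array([[212,42],[80,537],[93,497],[117,550],[42,525]])/5+[410,250],.012).round(4))
# rectify template
c=onplane("top",np.array([[146,290]])/5+[410,250],.012)[0]
a=onplane("top",np.array([[212,42],[80,537]])/5+[410,250],.012); d=(a[1]-a[0])[:2];d/=np.linalg.norm(d);n=np.array([-d[1],d[0]])
print(c,np.degrees(np.arctan2(d[1],d[0])))
S=3 # px/mm; u along d
g=np.array([[-140,-35],[140,-35],[140,35],[-140,35]])/1e3
W=np.array([[*(c[:2]+x*d+y*n),.012] for x,y in g])
H=cv2.getPerspectiveTransform(proj("top",W).astype(np.float32),np.float32([[0,0],[800,0],[800,200],[0,200]]))
im=cv2.imread("pics/top0.png");cv2.imwrite("pics/rect.png",cv2.warpPerspective(im,H,(800,200),flags=cv2.INTER_CUBIC))
E
```

```text
[ 0.56325135 -0.07697353  1.16145626] [[0.58, 0.3], [1.01, -0.11], [0.24, 0.95], [-1.39, -0.61], [-0.8, -0.01], [0.01, -0.4]]
[ 0.56426554 -0.07790376  1.1647348   0.05859821  0.39665473] [[0.63, 0.19], [0.95, -0.32], [0.39, 0.7], [-0.91, -0.89], [-0.8, -0.02], [-0.29, 0.24]]
[107, -45, 22] [ 0.639 -0.014  0.137] [[281. 137.]]
[140, -45, 144] [ 0.631 -0.034  0.262] [[335. 101.]]
[23, -45, 116] [ 0.593 -0.121  0.187] [[495. 200.]]
[-25, -74, 9.5] [ 0.621 -0.131  0.07 ] [[481. 189.]]
[234, -45, 24] [0.685 0.09  0.193] [[80. 34.]]
[0, -122, 12] [ 0.673 -0.13   0.083] [[478.  93.]]
[[ 0.5568 -0.2838  0.012 ]
 [ 0.3285 -0.2081  0.012 ]
 [ 0.3465 -0.2151  0.012 ]
 [ 0.3221 -0.2248  0.012 ]
 [ 0.3344 -0.1908  0.012 ]]
[ 0.44085363 -0.24539255  0.012     ] 161.6452541826251
```

View pics/rect.png

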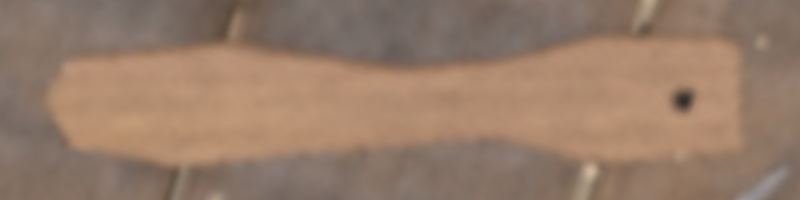

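The rectified view shows the hole end, on the right at x≈742, cut square. The other end, at x≈48, is crowned, and the waist sits right of centre. That conflicts with the text about the hole, so I'll settle it with numbers: width profile, centroid, and a hypothesis test.

```bash
python3 - <<'E'
from h import *
im=cv2.imread("pics/rect.png");lab=cv2.cvtColor(im,cv2.COLOR_BGR2LAB).astype(float)
fg=lab[80:125,120:620].reshape(-1,3).mean(0); bg=np.r_[lab[5:25,250:600].reshape(-1,3),lab[175:195,220:560].reshape(-1,3)].mean(0)
w=fg-bg;s=((lab-bg)@w)/(w@w)
m=(s>.5).astype(np.uint8);m=cv2.morphologyEx(m,cv2.MORPH_OPEN,np.ones((9,9)))
n,l,st,ce=cv2.connectedComponentsWithStats(m);k=1+st[1:,4].argmax();m=(l==k).astype(np.uint8)
cs,_=cv2.findContours(m,0,2);m=cv2.drawContours(m*0,cs,-1,1,-1)
ys,xs=np.nonzero(m);x0,x1=xs.min(),xs.max();mid=(x0+x1)/2
print(fg,bg,x0,x1,"len",(x1-x0)*.35,"com offs to hole end",(xs.mean()-mid)*.35)
for d in range(-121,122,8):
    c=np.nonzero(m[:,int(mid+d/.35)])[0];print(d,round(len(c)*.35,1),round((c.min()-100)*.35,1),round((c.max()-100)*.35,1),end=' | ')
print()
for d in (-121,-119,-117,-115,-112,112,115,117,119,121): print(d,round(m[:,int(mid+d/.35)].sum()*.35,1))
E
```

```text
[159.21       138.29782222 148.45462222] [120.52434783 132.43072464 135.2142029 ] 48 743 len 243.24999999999997 com offs to hole end 4.3044644427507786
-121 7.0 -3.8 2.8 | -113 30.1 -14.0 15.7 | -105 32.5 -14.7 17.5 | -97 34.3 -15.4 18.5 | -89 36.0 -16.1 19.6 | -81 38.8 -16.8 21.7 | -73 40.2 -17.2 22.8 | -65 40.2 -18.2 21.7 | -57 39.9 -18.5 21.0 | -49 37.8 -16.8 20.6 | -41 35.3 -15.4 19.6 | -33 32.9 -14.4 18.2 | -25 32.5 -14.0 18.2 | -17 29.7 -12.2 17.2 | -9 27.6 -10.8 16.4 | -1 26.2 -10.1 15.7 | 7 25.2 -10.1 14.7 | 15 24.8 -10.8 13.6 | 23 25.2 -11.5 13.3 | 31 24.8 -11.9 12.6 | 39 26.9 -13.3 13.3 | 47 31.1 -15.0 15.7 | 55 35.0 -17.2 17.5 | 63 42.3 -19.2 34.6 | 71 42.7 -21.0 21.3 | 79 42.7 -21.0 21.3 | 87 42.0 -20.6 21.0 | 95 41.6 -21.0 20.3 | 103 42.7 -21.3 21.0 | 111 40.6 -21.3 18.9 | 119 36.8 -18.5 17.8 | 
-121 7.0
-119 14.0
-117 22.0
-115 26.2
-112 31.5
112 40.6
115 39.2
117 38.2
119 36.8
121 20.3
```

The profile settles it. The 40 mm belly is at -73, the 42 mm belly at about +80, the waist at +15 to +39, and the centroid is shifted toward the hole end. So +y, the square end, is the end with the dark hole, and the template is already within about 5° of the bed's heading. Next I plan the approach and check the height by triangulating the hole.

```bash
cat >> h.py <<'E'
BO=np.array([.5637,-.0774,.072]);BY=1.163;BR=bedR(BY)
def bed(q): return BR@(np.array(q)/1e3)+BO          # bed mm -> world m
def tobed(p): return (BR.T@(np.array(p)-BO)*1e3).round(1)
def plan(p,yaw):  # row (cm, deg) from the measured pose to TCP p, yaw in deg
    o=get_obs();R=Ro.from_euler('xyz',o["ee_rot"]).as_matrix()
    d=R.T@(np.array(p)-o["tool_pos"])*100
    t=-(yaw-np.degrees(o["ee_rot"][2]));t=(t+180)%360-180
    print("row",d.round(2),round(t,1),"z now",o["tool_pos"].round(4))
E
python3 - <<'E'
from h import *
ut=np.array([93,497])/5+[410,250];us=np.array([655-300,150])/5+[320,225]
f=lambda P:np.r_[proj("top",P)[0]-ut,proj("side",P)[0]-us]
r=least_squares(f,[.35,-.2,.01]);print("hole",r.x.round(4),r.fun.round(2))
a=np.radians(161);c=np.array([.4421,-.2468]);g=c+.033*np.array([np.cos(a),np.sin(a)]);print(g)
plan([*g,.12],-19)
E
```

```text
hole [ 0.3466 -0.2155  0.0101] [ 0.01 -0.11  0.14  0.01]
[ 0.41089789 -0.23605625]
row [ 26.46 -15.63   9.88] 45.2 z now [ 0.2424 -0.4932  0.2184]
```

Emit:
{"method": "servo_tool", "body": {
  "targets": [
    [26.5, -15.6, 9.9, 45.2],
    [26.5, -15.6, 9.9, 45.2],
    [26.5, -15.6, 9.9, 45.2],
    [26.5, -15.6, 9.9, 45.2],
    [26.5, -15.6, 9.9, 45.2],
    [26.5, -15.6, 9.9, 45.2],
    [26.5, -15.6, 9.9, 45.2],
    [26.5, -15.6, 9.9, 45.2]
  ]
}}

```text
time: 1.1
tool_pos: [0.4114, -0.2374, 0.1206]
ee_rot: [3.141, -0.0, -0.332]
wrist_force: [-0.7, 0.1, -0.1]
width: 0.0941
finger_force: 0.0
```

```bash
python3 - <<'E'
from h import *
plan([.4109,-.2361,.0165],-19)
im=snapshot("top");cv2.imwrite("pics/g1.png",cv2.resize(im[200:400,370:520],None,fx=4,fy=4,interpolation=cv2.INTER_CUBIC)[:600])
print(((proj("top",[[.4109,-.2361,.012],[.4421,-.2468,.012]])-[370,200])*4).round())
print(get_obs()["joint_positions"].round(2))
E
```

```text
row [-0.09 -0.11 10.41] -0.0 z now [ 0.4114 -0.2374  0.1206]
[[264. 484.]
 [279. 430.]]
[-0.64 -0.04  1.7  -0.    1.48  1.26]
```

View pics/g1.png

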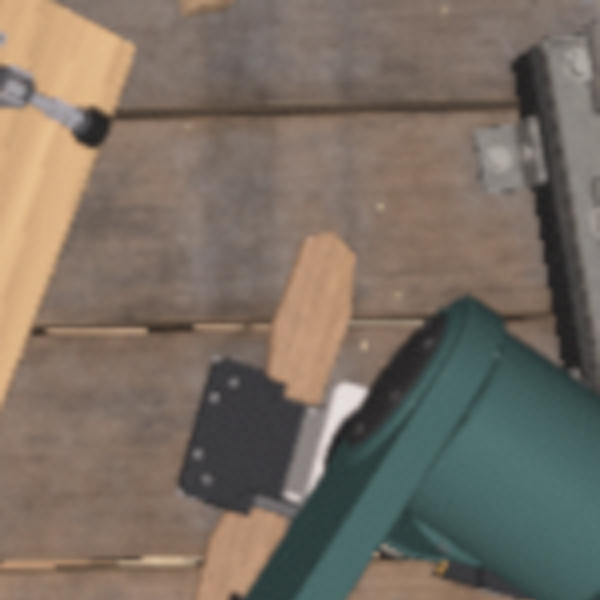

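The gripper body, around crop (245,435), sits over the waist, between the round end at (325,235) and the hole end. Descending now.

Emit:
{"method": "servo_tool", "body": {
  "targets": [
    [-0.1, -0.1, 5.5, 0],
    [-0.1, -0.1, 9.5, 0],
    [-0.1, -0.1, 10.4, 0],
    [-0.1, -0.1, 10.4, 0],
    [-0.1, -0.1, 10.4, 0]
  ]
}}

```text
time: 1.78
tool_pos: [0.4123, -0.2369, 0.0185]
ee_rot: [3.14, -0.004, -0.333]
wrist_force: [0.0, -0.4, 0.9]
width: 0.0938
finger_force: 0.0
```

Emit:
{"method": "servo_tool", "body": {
  "targets": [
    [0, 0, 0, 0],
    [0, 0, 0, 0],
    [0, 0, 0, 0],
    [0, 0, 0, 0],
    [0, 0, 0, 0],
    [0, 0, 0, 0],
    [0, 0, 0, 0],
    [0, 0, 0, 0]
  ],
  "claw": 255
}}

```text
time: 2.78
tool_pos: [0.4109, -0.2355, 0.0164]
ee_rot: [3.142, 0.0, -0.332]
wrist_force: [0.3, -0.4, -0.0]
width: 0.0271
finger_force: 28.2
```

Gripped at 27 mm with 28 N. Next: lift, then carry it low across to above the seat, about 10 mm upslope and 4 mm short of the stop.

Emit:
{"method": "servo_tool", "body": {
  "targets": [
    [0, 0, -3, 0],
    [0, 0, -7, 0],
    [0, 0, -11, 0],
    [0, 0, -11, 0],
    [0, 0, -11, 0]
  ]
}}

```text
time: 3.4
tool_pos: [0.4103, -0.235, 0.1251]
ee_rot: [-3.141, 0.002, -0.332]
wrist_force: [-1.2, -0.2, -1.7]
width: 0.0272
finger_force: 28.4
```

```bash
python3 - <<'E'
from h import *
h,y=.0031,.029
xh=np.array([np.cos(BY),np.sin(BY),0]);yd=np.array([-xh[1],xh[0],0])
p=BO+h*xh+y*yd;p[2]=.126;print(p);plan(p,np.degrees(BY)-90)
print(get_obs()["width"])
E
```

```text
[ 0.53830751 -0.06305318  0.126     ]
row [  6.49 -20.43  -0.09] 4.3 z now [ 0.4103 -0.235   0.1251]
0.02723992368367486
```

Emit:
{"method": "servo_tool", "body": {
  "targets": [
    [1.0, -3.5, -0.1, 2],
    [2.5, -8, -0.1, 4.3],
    [4.0, -12.5, -0.1, 4.3],
    [5.5, -17, -0.1, 4.3],
    [6.5, -20.4, -0.1, 4.3],
    [6.5, -20.4, -0.1, 4.3],
    [6.5, -20.4, -0.1, 4.3],
    [6.5, -20.4, -0.1, 4.3]
  ]
}}

```text
time: 4.4
tool_pos: [0.538, -0.0647, 0.1267]
ee_rot: [3.141, 0.001, -0.409]
wrist_force: [-0.3, 0.3, -1.0]
width: 0.0276
finger_force: 28.5
```

```bash
python3 - <<'E'
from h import *
o=get_obs();print(o["tool_pos"],o["ee_rot"],o["joint_positions"].round(2))
im=snapshot("top");cv2.imwrite("pics/g2.png",cv2.resize(im[180:330,270:470],None,fx=4,fy=4,interpolation=cv2.INTER_CUBIC))
plan([.5383,-.0631,.104],np.degrees(BY)-90)
# expected template outline corners at the held height (z mid .1156)
c=o["tool_pos"]
for y,x in((-122,0),(122,17),(122,-17),(-74,20),(-74,-20),(86,21),(86,-21)):
    P=np.array([.5383,-.0631,.1216])+np.array([np.cos(BY),np.sin(BY),0])*x/1e3+np.array([-np.sin(BY),np.cos(BY),0])*(y-33)/1e3
    print((y,x),((proj("top",P)[0]-[270,180])*4).round())
E
```

```text
[ 0.537994   -0.06470621  0.12667784] [ 3.14084480e+00  1.47514090e-03 -4.08616677e-01] [-0.22  0.11  1.53 -0.    1.5   1.76]
row [-0.06 -0.16  2.3 ] -0.1 z now [ 0.5382 -0.0648  0.127 ]
(-122, 0) [477.  73.]
(122, 17) [286. 475.]
(122, -17) [345. 498.]
(-74, 20) [412. 139.]
(-74, -20) [480. 166.]
(86, 21) [304. 409.]
(86, -21) [377. 438.]
```

View pics/g2.png

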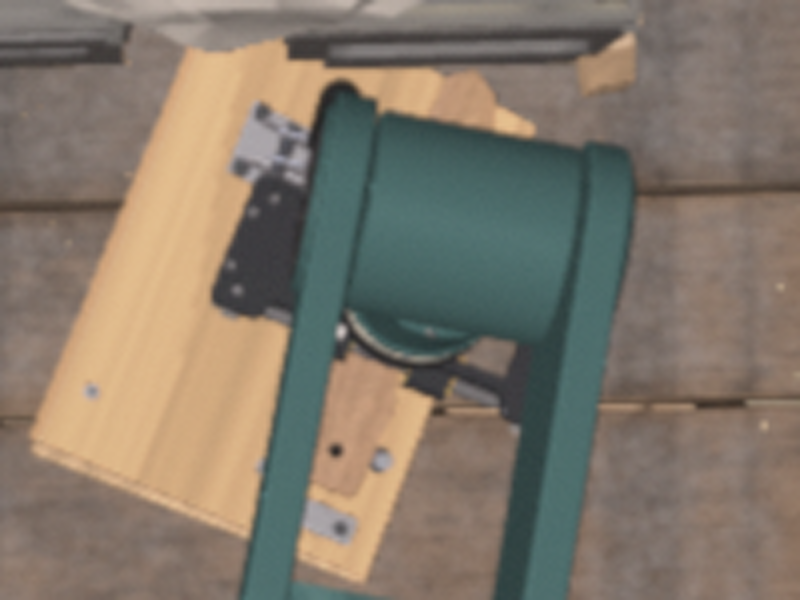

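The template hangs where planned. Its round tip is at (475,72) against the expected (477,73), and a square-end corner is at (352,494) against (345,498). Lowering gently.

Emit:
{"method": "servo_tool", "body": {
  "targets": [
    [-0.1, -0.15, 1.0, 0],
    [-0.1, -0.15, 1.8, 0],
    [-0.1, -0.15, 2.2, 0],
    [-0.1, -0.15, 2.2, 0]
  ]
}}

```text
time: 4.95
tool_pos: [0.5383, -0.062, 0.1048]
ee_rot: [3.141, 0.001, -0.407]
wrist_force: [-0.0, 0.1, -1.0]
width: 0.0274
finger_force: 28.5
```

Emit:
{"method": "servo_tool", "body": {
  "targets": [
    [0, 0, 0.1, 0],
    [0, 0, 0.2, 0],
    [0, 0, 0.2, 0]
  ]
}}

```text
time: 5.32
tool_pos: [0.5387, -0.062, 0.1036]
ee_rot: [3.142, -0.0, -0.407]
wrist_force: [-0.4, -1.0, -0.4]
width: 0.0273
finger_force: 28.5
```

Emit:
{"method": "servo_tool", "body": {
  "targets": [
    [0, 0, 0, 0],
    [0, 0, 0, 0],
    [0, 0, 0, 0],
    [0, 0, 0, 0]
  ],
  "claw": 158
}}

```text
time: 5.82
tool_pos: [0.5387, -0.062, 0.1036]
ee_rot: [3.142, -0.0, -0.407]
wrist_force: [-0.2, -0.4, 0.6]
width: 0.0357
finger_force: 0.0
```

Emit:
{"method": "servo_tool", "body": {
  "targets": [
    [0, 0, -2, 0],
    [0, 0, -6, 0],
    [0, 0, -10, 0],
    [-5, 2, -11, 0],
    [-10, 6, -11, 0],
    [-14, 10, -11, 0],
    [-14, 10, -11, 0]
  ]
}}

```text
time: 6.7
tool_pos: [0.3682, -0.099, 0.2139]
ee_rot: [3.141, -0.002, -0.411]
wrist_force: [0.5, 0.2, -0.5]
width: 0.0357
finger_force: 0.0
```

```bash
python3 - <<'E'
from h import *
im=snapshot("top");cv2.imwrite("pics/g3.png",cv2.resize(im[182:332,270:470],None,fx=4,fy=4,interpolation=cv2.INTER_CUBIC))
print(get_obs()["tool_pos"])
for q in((0,-122,12),(17,122,12),(-17,122,12),(20,-74,12),(-20,-74,12),(21,86,12),(-21,86,12),(14,33,12),(-14,33,12)):
    print(q,((proj("top",bed(q))[0]-[270,182])*4).round())
E
```

```text
[ 0.36985053 -0.09876278  0.21398029]
(0, -122, 12) [479.  92.]
(17, 122, 12) [297. 483.]
(-17, 122, 12) [348. 505.]
(20, -74, 12) [420. 155.]
(-20, -74, 12) [477. 184.]
(21, 86, 12) [315. 419.]
(-21, 86, 12) [377. 447.]
(14, 33, 12) [360. 335.]
(-14, 33, 12) [401. 354.]
```

View pics/g3.png

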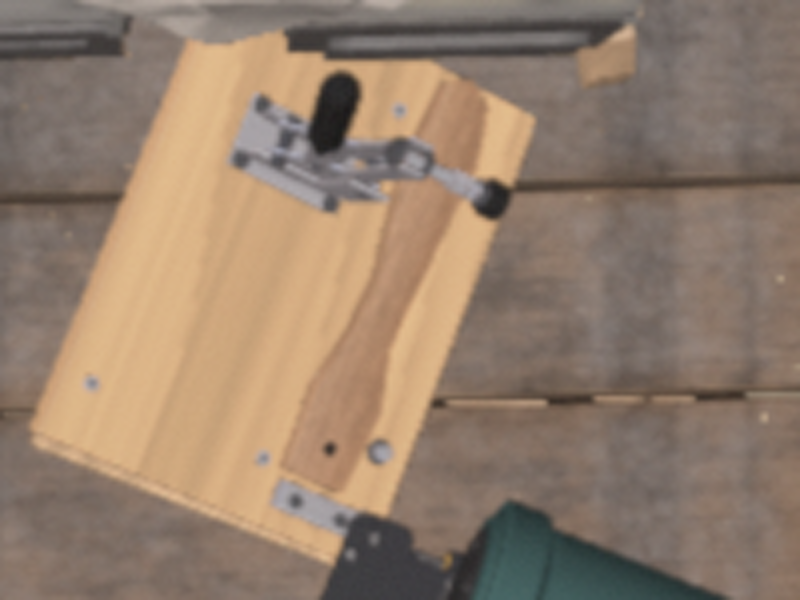

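The template lies flat on the bed, with its tip at (462,80) and its square end at (284,465)–(337,490). Against the seat that is about 11–12 mm too far upslope and 2–5 mm short of the stop. I'll push it down the slope with the inside of the upslope finger, straddling the waist.

```bash
cat >> h.py <<'E'
XH=np.array([np.cos(BY),np.sin(BY),0]);YD=np.array([-XH[1],XH[0],0])
def hy(h,y,z): p=BO+h*XH/1e3+y*YD/1e3;p[2]=z;return p
E
python3 - <<'E'
from h import *
plan(hy(6,30,.15),np.degrees(BY)-90)
print(hy(6,30,.15))
E
```

```text
row [ 13.92 -10.27   6.43] -0.1 z now [ 0.3699 -0.0988  0.214 ]
[ 0.53853961 -0.0599944   0.15      ]
```

Emit:
{"method": "servo_tool", "body": {
  "targets": [
    [4, -3, 0, 0],
    [9, -7, 0, 0],
    [13.9, -10.3, 0, 0],
    [13.9, -10.3, 0, 0],
    [13.9, -10.3, 3, 0],
    [13.9, -10.3, 6.4, 0],
    [13.9, -10.3, 6.4, 0],
    [13.9, -10.3, 6.4, 0]
  ],
  "claw": 119
}}

```text
time: 7.75
tool_pos: [0.5395, -0.0589, 0.151]
ee_rot: [-3.141, -0.002, -0.407]
wrist_force: [0.4, -0.1, -0.1]
width: 0.0499
finger_force: 0.0
```

```bash
python3 - <<'E'
from h import *
plan(hy(6,30,.108),np.degrees(BY)-90)
E
```

```text
row [-0.06  0.15  4.3 ] 0.0 z now [ 0.5395 -0.0589  0.151 ]
```

Emit:
{"method": "servo_tool", "body": {
  "targets": [
    [-0.1, 0.1, 2.5, 0],
    [-0.1, 0.1, 3.8, 0],
    [-0.1, 0.1, 4.2, 0],
    [-0.1, 0.1, 4.2, 0]
  ]
}}

```text
time: 8.25
tool_pos: [0.5379, -0.0595, 0.1081]
ee_rot: [-3.141, -0.001, -0.407]
wrist_force: [-0.4, 0.5, -0.1]
width: 0.05
finger_force: 0.0
```

Emit:
{"method": "servo_tool", "body": {
  "targets": [
    [0, 0, 0.1, 0],
    [0, 0, 0.2, 0],
    [0, 0, 0.2, 0]
  ]
}}

```text
time: 8.62
tool_pos: [0.5377, -0.0594, 0.1057]
ee_rot: [3.142, -0.0, -0.407]
wrist_force: [0.0, -0.4, -0.3]
width: 0.0499
finger_force: 0.0
```

Emit:
{"method": "servo_tool", "body": {
  "targets": [
    [0, 0, 0.1, 0],
    [0, 0, 0.1, 0]
  ]
}}

```text
time: 8.88
tool_pos: [0.5375, -0.0594, 0.1044]
ee_rot: [3.141, 0.0, -0.407]
wrist_force: [0.3, 0.8, -0.1]
width: 0.0501
finger_force: 0.0
```

Emit:
{"method": "servo_tool", "body": {
  "targets": [
    [0, 0, 0.1, 0],
    [0, 0, 0.1, 0]
  ]
}}

```text
time: 9.12
tool_pos: [0.5375, -0.0594, 0.1033]
ee_rot: [3.141, 0.0, -0.407]
wrist_force: [-0.2, 1.0, -0.9]
width: 0.0499
finger_force: 0.0
```

Emit:
{"method": "servo_tool", "body": {
  "targets": [
    [0, 0.4, 0.15, 0],
    [0, 0.8, 0.33, 0],
    [0, 1.2, 0.52, 0],
    [0, 1.5, 0.66, 0],
    [0, 1.5, 0.66, 0]
  ]
}}

```text
time: 9.75
tool_pos: [0.5314, -0.0734, 0.0967]
ee_rot: [3.142, 0.0, -0.408]
wrist_force: [-0.1, 0.2, -0.5]
width: 0.0499
finger_force: 0.0
```

Emit:
{"method": "servo_tool", "body": {
  "targets": [
    [0, 0.2, 0.09, 0],
    [0, 0.4, 0.18, 0],
    [0, 0.4, 0.18, 0]
  ]
}}

```text
time: 10.12
tool_pos: [0.53, -0.077, 0.095]
ee_rot: [3.141, 0.0, -0.407]
wrist_force: [0.2, 0.3, -0.9]
width: 0.0503
finger_force: 0.0
```

Emit:
{"method": "servo_tool", "body": {
  "targets": [
    [0, 0.1, 0.04, 0],
    [0, 0.2, 0.08, 0],
    [0, 0.2, 0.08, 0]
  ]
}}

```text
time: 10.5
tool_pos: [0.5294, -0.0785, 0.0944]
ee_rot: [-3.141, -0.0, -0.407]
wrist_force: [-0.6, 1.5, 0.7]
width: 0.0502
finger_force: 0.4
```

Emit:
{"method": "servo_tool", "body": {
  "targets": [
    [0, 0.1, 0.02, 0],
    [0, 0.2, 0.04, 0],
    [0, 0.2, 0.04, 0]
  ]
}}

```text
time: 10.88
tool_pos: [0.5291, -0.0793, 0.0942]
ee_rot: [-3.139, -0.001, -0.407]
wrist_force: [2.2, 4.8, 1.6]
width: 0.0499
finger_force: 2.5
```

Emit:
{"method": "servo_tool", "body": {
  "targets": [
    [0, 0.15, 0.0, 0],
    [0, 0.15, 0.0, 0],
    [0, 0.15, 0, 0]
  ]
}}

```text
time: 11.25
tool_pos: [0.5289, -0.0797, 0.0945]
ee_rot: [-3.137, -0.001, -0.406]
wrist_force: [1.6, 7.1, 2.8]
width: 0.0501
finger_force: 3.5
```

Resistance rises quickly now, at h≈-15.5 against the expected -14.6, so the template is on the pins. Next I back off and plan the push on the round end, checking clearance to the right block.

Emit:
{"method": "servo_tool", "body": {
  "targets": [
    [0, -0.6, -0.5, 0],
    [0, -0.6, -2.5, 0],
    [0, -0.3, -6, 0],
    [0, -0.3, -10, 0],
    [0, -0.3, -12, 0],
    [0, -0.3, -12, 0]
  ]
}}

```text
time: 12.0
tool_pos: [0.5299, -0.0801, 0.2161]
ee_rot: [3.141, -0.005, -0.408]
wrist_force: [-0.1, -0.4, -0.5]
width: 0.0499
finger_force: 0.0
```

```bash
python3 - <<'E'
from h import *
print(onplane("top",np.array([[580,85],[630,80]])/4+[270,182],0).round(3),onplane("top",np.array([[580,50],[635,30]])/4+[270,182],.064).round(3))
for n in cam: T=cam[n]["camera_from_world"];print(n,(-T[:3,:3].T@T[:3,3]).round(2))
for y in(-150,-140,-130): print(hy(-5,y,.1).round(3))
plan(hy(-5,-152,.215),np.degrees(BY)-90)
E
```

```text
[[ 0.695 -0.204  0.   ]
 [ 0.698 -0.235  0.   ]] [[ 0.702 -0.193  0.064]
 [ 0.713 -0.226  0.064]]
side [0.51 1.07 0.65]
top [0.4  0.05 1.28]
[ 0.699 -0.141  0.1  ]
[ 0.69  -0.138  0.1  ]
[ 0.681 -0.134  0.1  ]
row [18.2  -1.08  0.19] 0.0 z now [ 0.5299 -0.0801  0.2161]
```

The right block's near side is at y≈-0.195 and my push path stays at y>-0.16, so it clears. Next: rise above the pad and arm, cross over to beyond the round end, and close the fingers.

Emit:
{"method": "servo_tool", "body": {
  "targets": [
    [0, 0, -4.5, 0],
    [2, 0, -5, 0],
    [7, -0.5, -5, 0],
    [12, -1, -5, 0],
    [17, -1.1, -5, 0],
    [18.2, -1.1, -5, 0],
    [18.2, -1.1, -5, 0],
    [18.2, -1.1, -5, 0]
  ],
  "claw": 255
}}

```text
time: 13.0
tool_pos: [0.6999, -0.141, 0.2632]
ee_rot: [3.141, 0.002, -0.407]
wrist_force: [0.3, -0.1, -0.5]
width: 0.0007
finger_force: 0.0
```

```bash
python3 - <<'E'
from h import *
plan(hy(-5,-152,.12),np.degrees(BY)-90)
plan(hy(-5,-152,.0915),np.degrees(BY)-90)
print(get_obs()["joint_positions"].round(2))
E
```

```text
row [ 0.2   0.06 14.32] 0.0 z now [ 0.6999 -0.141   0.2632]
row [ 0.21  0.05 17.17] 0.0 z now [ 0.6999 -0.141   0.2632]
[-0.28  0.47  0.81 -0.    1.86  1.7 ]
```

Emit:
{"method": "servo_tool", "body": {
  "targets": [
    [0.2, 0, 5, 0],
    [0.2, 0, 10, 0],
    [0.2, 0, 14, 0],
    [0.2, 0, 16.5, 0],
    [0.2, 0, 17.2, 0],
    [0.2, 0, 17.2, 0]
  ]
}}

```text
time: 13.75
tool_pos: [0.7023, -0.1417, 0.0929]
ee_rot: [3.142, -0.001, -0.407]
wrist_force: [-0.4, 0.1, -0.4]
width: 0.0002
finger_force: 0.0
```

Emit:
{"method": "servo_tool", "body": {
  "targets": [
    [-0.4, 0, 0, 0],
    [-0.8, 0, 0, 0],
    [-1.2, 0, 0, 0],
    [-1.2, 0, 0, 0]
  ]
}}

```text
time: 14.25
tool_pos: [0.6912, -0.137, 0.0923]
ee_rot: [3.142, -0.001, -0.407]
wrist_force: [0.1, -0.1, -0.5]
width: 0.0003
finger_force: 0.0
```

Emit:
{"method": "servo_tool", "body": {
  "targets": [
    [-0.3, 0, 0, 0],
    [-0.6, 0, 0, 0],
    [-0.6, 0, 0, 0]
  ]
}}

```text
time: 14.62
tool_pos: [0.6858, -0.1347, 0.0919]
ee_rot: [3.142, -0.0, -0.407]
wrist_force: [-0.8, -0.6, -0.3]
width: 0.0005
finger_force: 0.1
```

Emit:
{"method": "servo_tool", "body": {
  "targets": [
    [-0.2, 0, 0, 0],
    [-0.4, 0, 0, 0],
    [-0.4, 0, 0, 0]
  ]
}}

```text
time: 15.0
tool_pos: [0.6821, -0.1331, 0.092]
ee_rot: [3.142, -0.0, -0.407]
wrist_force: [1.2, -0.4, 0.1]
width: 0.0003
finger_force: 0.2
```

Emit:
{"method": "servo_tool", "body": {
  "targets": [
    [-0.1, 0, 0, 0],
    [-0.2, 0, 0, 0],
    [-0.2, 0, 0, 0]
  ]
}}

```text
time: 15.38
tool_pos: [0.6812, -0.1327, 0.0923]
ee_rot: [-3.141, -0.002, -0.407]
wrist_force: [3.4, -0.8, 0.0]
width: -0.0001
finger_force: 1.9
```

Emit:
{"method": "servo_tool", "body": {
  "targets": [
    [-0.1, 0, 0, 0],
    [-0.1, 0, 0, 0],
    [-0.1, 0, 0, 0]
  ]
}}

```text
time: 15.75
tool_pos: [0.6809, -0.1328, 0.0926]
ee_rot: [-3.142, -0.004, -0.407]
wrist_force: [5.6, -2.1, -0.4]
width: 0.0004
finger_force: 2.8
```

The push stalls at y≈-130 with the force rising, so the template is on the stop. I'll back off, lift over, and re-press the waist against the pins.

Emit:
{"method": "servo_tool", "body": {
  "targets": [
    [0.6, 0, 0, 0],
    [1.5, 0, -2, 0],
    [1.5, 0, -7, 0],
    [1.5, 0, -12, 0],
    [1.5, 0, -16.5, 0],
    [-2, 0, -17, 0],
    [-7, 0, -17, 0]
  ],
  "claw": 119
}}

```text
time: 16.62
tool_pos: [0.6144, -0.1043, 0.2619]
ee_rot: [3.141, 0.001, -0.408]
wrist_force: [-0.1, -0.7, 0.5]
width: 0.05
finger_force: 0.0
```

```bash
python3 - <<'E'
from h import *
plan(hy(-8,33,.262),np.degrees(BY)-90)
plan(hy(-8,33,.099),np.degrees(BY)-90)
E
```

```text
row [-9.02  0.34 -0.  ] 0.0 z now [ 0.6144 -0.1043  0.2619]
row [-9.    0.34 16.3 ] 0.0 z now [ 0.6144 -0.1043  0.2619]
```

Emit:
{"method": "servo_tool", "body": {
  "targets": [
    [-4.5, 0.3, 0, 0],
    [-9, 0.3, 0, 0],
    [-9, 0.3, 0, 0],
    [-9, 0.3, 5, 0],
    [-9, 0.3, 10, 0],
    [-9, 0.3, 14.5, 0],
    [-9, 0.3, 16, 0],
    [-9, 0.3, 16, 0]
  ]
}}

```text
time: 17.62
tool_pos: [0.5314, -0.0716, 0.1013]
ee_rot: [3.141, 0.002, -0.407]
wrist_force: [-0.2, -0.5, -0.7]
width: 0.0501
finger_force: 0.0
```

```bash
python3 - <<'E'
from h import *
plan(hy(-14.5,33,.0945),np.degrees(BY)-90)
E
```

```text
row [-0.1   0.7   0.68] 0.0 z now [ 0.5314 -0.0716  0.1013]
```

Emit:
{"method": "servo_tool", "body": {
  "targets": [
    [0, 0.2, 0.4, 0],
    [0, 0.5, 0.55, 0],
    [0, 0.7, 0.6, 0],
    [0, 0.7, 0.6, 0]
  ]
}}

```text
time: 18.12
tool_pos: [0.5287, -0.0781, 0.0964]
ee_rot: [-3.142, -0.001, -0.407]
wrist_force: [-0.2, 0.3, -0.6]
width: 0.0499
finger_force: 0.0
```

Emit:
{"method": "servo_tool", "body": {
  "targets": [
    [0, 0.1, 0.03, 0],
    [0, 0.2, 0.06, 0],
    [0, 0.2, 0.06, 0]
  ]
}}

```text
time: 18.5
tool_pos: [0.5278, -0.0796, 0.0953]
ee_rot: [-3.141, -0.0, -0.407]
wrist_force: [0.7, 0.2, 0.8]
width: 0.0503
finger_force: 0.2
```

Emit:
{"method": "servo_tool", "body": {
  "targets": [
    [0, 0.1, 0.02, 0],
    [0, 0.2, 0.02, 0],
    [0, 0.2, 0.02, 0]
  ]
}}

```text
time: 18.88
tool_pos: [0.5276, -0.0803, 0.0954]
ee_rot: [-3.139, -0.001, -0.407]
wrist_force: [2.1, 4.4, 1.5]
width: 0.0502
finger_force: 2.6
```

Emit:
{"method": "servo_tool", "body": {
  "targets": [
    [0, 0.1, 0, 0],
    [0, 0.2, 0, 0],
    [0, 0.2, 0, 0]
  ]
}}

```text
time: 19.25
tool_pos: [0.5274, -0.0808, 0.096]
ee_rot: [-3.136, -0.001, -0.406]
wrist_force: [2.8, 8.1, 2.5]
width: 0.0502
finger_force: 4.2
```

Emit:
{"method": "servo_tool", "body": {
  "targets": [
    [0, -0.8, -0.4, 0],
    [0, -0.8, -3, 0],
    [0, -0.5, -7, 0],
    [0, -0.5, -11, 0],
    [-5, 2, -12, 0],
    [-10, 6, -12, 0],
    [-15, 10, -12, 0],
    [-15, 10, -12, 0]
  ]
}}

```text
time: 20.25
tool_pos: [0.346, -0.1167, 0.2153]
ee_rot: [3.139, -0.001, -0.411]
wrist_force: [0.8, 0.1, -0.1]
width: 0.0503
finger_force: 0.0
```

```bash
python3 - <<'E'
from h import *
im=snapshot("top");cv2.imwrite("pics/g4.png",cv2.resize(im[182:332,270:470],None,fx=4,fy=4,interpolation=cv2.INTER_CUBIC))
E
```

```text
(no output)
```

View pics/g4.png

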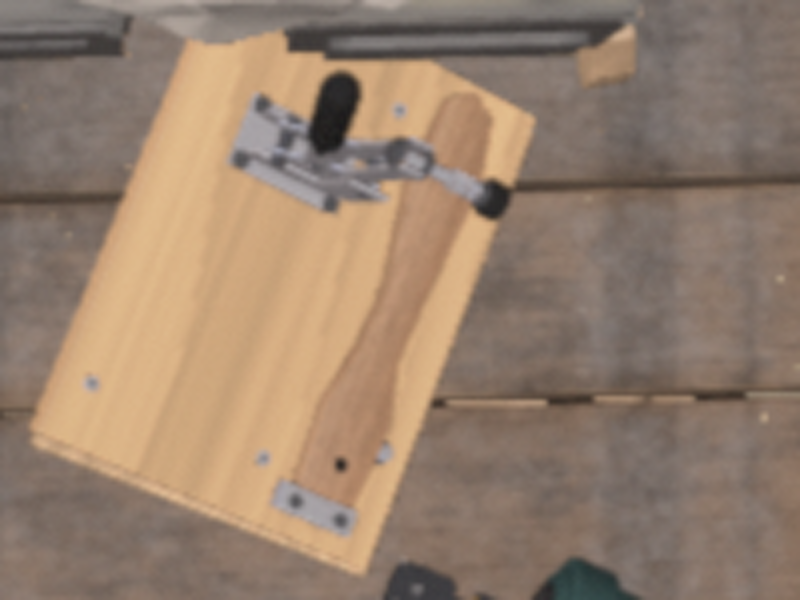

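The square end is on the stop and against pin_b, but the round tip at (465,92), against the expected (479,92), suggests that end is still slightly upslope. I'll measure it in the bed plane.

```bash
python3 - <<'E'
from h import *
im=cv2.imread("pics/g4.png");S=2.
xs=[-60,60];ys=[-140,155]
def rect(z):
    W=np.array([bed((x,y,z)) for x,y in((-60,-140),(60,-140),(60,155),(-60,155))])
    uv=((proj("top",W)-[270,182]+.375)*4).astype(np.float32)
    H=cv2.getPerspectiveTransform(uv,np.float32([[0,0],[120*S,0],[120*S,295*S],[0,295*S]]))
    return cv2.warpPerspective(im,H,(int(120*S),int(295*S)),flags=cv2.INTER_CUBIC)
a=rect(12);b=rect(0)
cv2.imwrite("pics/rz12.png",a)
lab=cv2.cvtColor(a,cv2.COLOR_BGR2LAB).astype(float)
def P(x,y):return int((x+60)*S),int((y+140)*S)
for y in (-124,-118,-110,-100,-90,-82,-20,-10,0,10,20,30,40,50,60,70,80,90,100,110,118):
    r=lab[int((y+140)*S)-1:int((y+140)*S)+2].mean(0)
    L=cv2.GaussianBlur(r[None],(9,1),0)[0][:,0]; g=np.gradient(L)
    i0,i1=int(32*S),int(88*S)   # x -28..28
    mid=int(60*S)
    lo=i0+g[i0:mid].argmin(); hi=mid+g[mid:i1].argmax()
    print(y,"edges x",round(lo/S-60,1),round(hi/S-60,1),"mid",round((lo+hi)/2/S-60,1),"L",L[lo-6].round(),L[mid].round())
lab=cv2.cvtColor(b,cv2.COLOR_BGR2LAB).astype(float)
for y in(-110,-60,0,50,100,140):
    L=cv2.GaussianBlur(lab[int((y+140)*S)-1:int((y+140)*S)+2].mean(0)[None],(9,1),0)[0][:,0];g=np.gradient(L)
    print("bed edge",y,g[4:70].argmax()/S+2-60)
E
```

```text
-124 edges x -4.0 8.5 mid 2.2 L 181.0 176.0
-118 edges x -3.0 9.5 mid 3.2 L 188.0 153.0
-110 edges x -14.0 21.0 mid 3.5 L 194.0 146.0
-100 edges x -16.5 22.5 mid 3.0 L 195.0 151.0
-90 edges x -18.0 23.5 mid 2.8 L 194.0 148.0
-82 edges x -19.0 23.5 mid 2.2 L 180.0 150.0
-20 edges x -18.0 20.0 mid 1.0 L 189.0 155.0
-10 edges x -17.0 18.0 mid 0.5 L 187.0 156.0
0 edges x -15.5 16.0 mid 0.2 L 184.0 153.0
10 edges x -15.0 15.5 mid 0.2 L 183.0 152.0
20 edges x -13.5 16.0 mid 1.2 L 181.0 146.0
30 edges x -13.5 17.5 mid 2.0 L 181.0 151.0
40 edges x -14.0 18.0 mid 2.0 L 185.0 152.0
50 edges x -16.5 20.0 mid 1.8 L 184.0 152.0
60 edges x -20.0 21.0 mid 0.5 L 182.0 149.0
70 edges x -24.0 24.0 mid 0.0 L 185.0 148.0
80 edges x -26.0 25.0 mid -0.5 L 184.0 153.0
90 edges x -28.0 24.0 mid -2.0 L 187.0 156.0
100 edges x -5.0 0.5 mid -2.2 L 146.0 106.0
110 edges x -20.5 23.0 mid 1.2 L 187.0 156.0
118 edges x -20.0 24.0 mid 2.0 L 188.0 159.0
bed edge -110 -46.5
bed edge -60 -47.0
bed edge 0 -46.5
bed edge 50 -48.0
bed edge 100 -47.0
bed edge 140 -47.5
```

View pics/rz12.png

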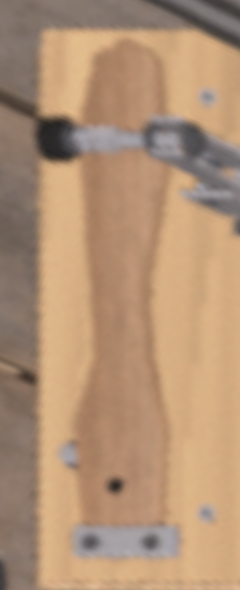

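The rectified view shows the square end flush on the stop, with its edge at the row-527 plate, and touching pin_b at (68,455). Allowing for the visible side face, the round end sits about 1.5–2.5 mm off pin_a. One gentle push near the round end should close that.

```bash
python3 - <<'E'
from h import *
plan(hy(-2,-104,.27),np.degrees(BY)-90)
E
```

```text
row [ 28.68 -12.03  -5.42] -0.1 z now [ 0.3475 -0.1166  0.2155]
```

Emit:
{"method": "servo_tool", "body": {
  "targets": [
    [2, -1, -5.4, 0],
    [7, -3, -5.4, 0],
    [12.5, -5.5, -5.4, 0],
    [18, -8, -5.4, 0],
    [24, -10.5, -5.4, 0],
    [28.7, -12, -5.4, 0],
    [28.7, -12, -5.4, 0],
    [28.7, -12, -5.4, 0]
  ]
}}

```text
time: 21.3
tool_pos: [0.6604, -0.1187, 0.2676]
ee_rot: [3.141, 0.002, -0.406]
wrist_force: [-0.0, 0.5, 1.0]
width: 0.0503
finger_force: 0.0
```

```bash
python3 - <<'E'
from h import *
plan(hy(-2,-104,.105),np.degrees(BY)-90)
E
```

```text
row [-0.08  0.23 16.27] 0.1 z now [ 0.6604 -0.1187  0.2676]
```

Emit:
{"method": "servo_tool", "body": {
  "targets": [
    [-0.1, 0.2, 5, 0],
    [-0.1, 0.2, 10, 0],
    [-0.1, 0.2, 14, 0],
    [-0.1, 0.2, 16.2, 0],
    [-0.1, 0.2, 16.2, 0],
    [-0.1, 0.2, 16.2, 0]
  ]
}}

```text
time: 22.05
tool_pos: [0.6588, -0.1209, 0.1101]
ee_rot: [-3.141, -0.004, -0.407]
wrist_force: [0.0, -0.0, 0.4]
width: 0.05
finger_force: 0.0
```

```bash
python3 - <<'E'
from h import *
p=get_obs()["tool_pos"]-BO;print(p@XH,p@YD)
E
```

```text
-0.002194068512797135 -0.10453059422133325
```

Emit:
{"method": "servo_tool", "body": {
  "targets": [
    [0, 0, 0.2, 0],
    [0, 0, 0.4, 0],
    [0, 0, 0.4, 0]
  ]
}}

```text
time: 22.42
tool_pos: [0.6582, -0.1207, 0.1032]
ee_rot: [3.142, -0.0, -0.407]
wrist_force: [0.5, 0.8, -0.5]
width: 0.05
finger_force: 0.0
```

Emit:
{"method": "servo_tool", "body": {
  "targets": [
    [0, 0.3, 0.18, 0],
    [0, 0.5, 0.3, 0],
    [0, 0.6, 0.35, 0],
    [0, 0.6, 0.35, 0]
  ]
}}

```text
time: 22.92
tool_pos: [0.6557, -0.1263, 0.0995]
ee_rot: [3.142, 0.0, -0.407]
wrist_force: [0.6, 0.0, 0.0]
width: 0.0501
finger_force: 0.0
```

Emit:
{"method": "servo_tool", "body": {
  "targets": [
    [0, 0.1, 0.1, 0],
    [0, 0.2, 0.18, 0],
    [0, 0.2, 0.18, 0]
  ]
}}

```text
time: 23.3
tool_pos: [0.6549, -0.1281, 0.0976]
ee_rot: [3.141, 0.0, -0.407]
wrist_force: [0.5, 0.1, 0.6]
width: 0.0502
finger_force: 0.0
```

Emit:
{"method": "servo_tool", "body": {
  "targets": [
    [0, 0.1, 0.05, 0],
    [0, 0.15, 0.08, 0],
    [0, 0.15, 0.08, 0]
  ]
}}

```text
time: 23.68
tool_pos: [0.6544, -0.1294, 0.097]
ee_rot: [3.142, -0.0, -0.407]
wrist_force: [-0.4, -0.1, -0.7]
width: 0.0501
finger_force: 0.0
```

Emit:
{"method": "servo_tool", "body": {
  "targets": [
    [0, 0.1, 0.05, 0],
    [0, 0.15, 0.07, 0],
    [0, 0.15, 0.07, 0]
  ]
}}

```text
time: 24.05
tool_pos: [0.6541, -0.1303, 0.0966]
ee_rot: [-3.141, -0.0, -0.407]
wrist_force: [0.5, 2.8, 0.6]
width: 0.0503
finger_force: 1.2
```

Emit:
{"method": "servo_tool", "body": {
  "targets": [
    [0, 0.1, 0.05, 0],
    [0, 0.15, 0.07, 0],
    [0, 0.15, 0.07, 0]
  ]
}}

```text
time: 24.42
tool_pos: [0.6544, -0.1314, 0.0962]
ee_rot: [-3.139, -0.002, -0.407]
wrist_force: [3.5, 4.7, 0.6]
width: 0.0504
finger_force: 2.7
```

Contact comes within about 1 mm of the waist contact line, and the force rises stiffly, so the round end is on pin_a. I'll back off and re-press once at the waist to make sure of pin_b.

Emit:
{"method": "servo_tool", "body": {
  "targets": [
    [0, -0.6, -0.4, 0],
    [0, -0.6, -4, 0],
    [0, -0.5, -9, 0],
    [0, -0.5, -14, 0],
    [0, -0.5, -17, 0],
    [-5, -0.3, -17, 0],
    [-10, 0.2, -17, 0],
    [-13.5, 0.2, -17, 0]
  ]
}}

```text
time: 25.42
tool_pos: [0.5262, -0.0809, 0.2656]
ee_rot: [3.139, 0.001, -0.408]
wrist_force: [1.1, 0.0, 0.4]
width: 0.0504
finger_force: 0.0
```

```bash
python3 - <<'E'
from h import *
plan(hy(-9,33,.262),np.degrees(BY)-90)
plan(hy(-9,33,.1),np.degrees(BY)-90)
E
```

```text
row [ 0.01 -0.91  0.36] -0.0 z now [ 0.5262 -0.0809  0.2656]
row [ 0.02 -0.95 16.56] -0.0 z now [ 0.5262 -0.0809  0.2656]
```

Emit:
{"method": "servo_tool", "body": {
  "targets": [
    [0.2, -0.9, 3, 0],
    [0.2, -0.9, 8, 0],
    [0.2, -0.9, 13, 0],
    [0.2, -0.9, 16, 0],
    [0.2, -0.9, 16.6, 0],
    [0.2, -0.9, 16.6, 0]
  ]
}}

```text
time: 26.18
tool_pos: [0.534, -0.0735, 0.1002]
ee_rot: [3.141, -0.0, -0.407]
wrist_force: [-0.1, -0.2, 0.1]
width: 0.0502
finger_force: 0.0
```

Emit:
{"method": "servo_tool", "body": {
  "targets": [
    [0, 0.3, 0.15, 0],
    [0, 0.6, 0.3, 0],
    [0, 0.7, 0.4, 0],
    [0, 0.7, 0.4, 0]
  ]
}}

```text
time: 26.68
tool_pos: [0.5312, -0.0796, 0.0958]
ee_rot: [-3.142, -0.0, -0.407]
wrist_force: [-0.5, -0.1, -0.3]
width: 0.0502
finger_force: 0.0
```

Emit:
{"method": "servo_tool", "body": {
  "targets": [
    [0, 0.1, 0.03, 0],
    [0, 0.2, 0.06, 0],
    [0, 0.2, 0.06, 0]
  ]
}}

```text
time: 27.05
tool_pos: [0.5304, -0.0809, 0.0951]
ee_rot: [-3.141, -0.0, -0.407]
wrist_force: [0.2, 2.1, 1.1]
width: 0.0499
finger_force: 0.9
```

Emit:
{"method": "servo_tool", "body": {
  "targets": [
    [0, 0.1, 0.0, 0],
    [0, 0.15, 0.0, 0],
    [0, 0.15, 0, 0]
  ]
}}

```text
time: 27.42
tool_pos: [0.5302, -0.0814, 0.0953]
ee_rot: [-3.139, -0.0, -0.407]
wrist_force: [1.0, 5.2, 1.7]
width: 0.0504
finger_force: 2.7
```

Contact repeats at the same place (h≈-17), so the template is seated on both pins and the stop. Next I retreat, close the fingers, and plan the handle arc.

Emit:
{"method": "servo_tool", "body": {
  "targets": [
    [0, -0.7, -0.4, 0],
    [0, -0.7, -3, 0],
    [0, -0.5, -8, 0],
    [0, -0.5, -13, 0],
    [0, -0.5, -17.5, 0],
    [0, -0.5, -19, 0],
    [0, -0.5, -19, 0],
    [0, -0.5, -19, 0]
  ]
}}

```text
time: 28.42
tool_pos: [0.5309, -0.078, 0.2822]
ee_rot: [3.14, 0.005, -0.407]
wrist_force: [0.4, -0.8, -0.6]
width: 0.0501
finger_force: 0.0
```

```bash
cat >> h.py <<'E'
def hz(x,z): # bed (x,z) mm -> horizontal h, height (mm), bed shifted 2 mm down the slope
    x=x-2;c,s=np.cos(np.radians(25)),np.sin(np.radians(25));return np.array([x*c-z*s,72+x*s+z*c])
def corner(q,t=0):
    a=1.307-q;G=hz(107+126.4*np.cos(a),22+126.4*np.sin(a));f=1.152+np.radians(25)-q
    return G+t*np.array([np.cos(f),np.sin(f)])+10*np.array([-np.sin(f),np.cos(f)])
def tcp(q,t=0): C=corner(q,t);return C[0]-12.5,C[1]+14
E
python3 - <<'E'
from h import *
T0=tcp(0,-8);print(T0)
plan(hy(T0[0]-10,-45,T0[1]/1e3),np.degrees(BY)-90)
for q in (0,.1,.2,.3,.4,.5,.6,.7,.8,.9,1.,1.1,1.2,1.29):
    T=tcp(q,-8);print(q,"dy",round(-(T[0]-T0[0]+10)/10,2),"dz",round(-(T[1]-T0[1])/10,2))
print(hy(*[tcp(1.29,-8)[0],-45,tcp(1.29,-8)[1]/1e3]))
im=snapshot("top");cv2.imwrite("pics/g5.png",im)
E
```

```text
(np.float64(41.8060264036789), np.float64(266.6628507613534))
row [ 7.5  -4.54  1.51] 0.0 z now [ 0.5309 -0.078   0.2822]
0 dy -1.0 dz -0.0
0.1 dy -2.18 dz -0.26
0.2 dy -3.37 dz -0.4
0.3 dy -4.58 dz -0.41
0.4 dy -5.78 dz -0.31
0.5 dy -6.96 dz -0.09
0.6 dy -8.12 dz 0.25
0.7 dy -9.24 dz 0.7
0.8 dy -10.3 dz 1.26
0.9 dy -11.31 dz 1.93
1.0 dy -12.24 dz 2.69
1.1 dy -13.09 dz 3.54
1.2 dy -13.86 dz 4.48
1.29 dy -14.46 dz 5.38
[0.67497243 0.0666988  0.21287917]
```

Emit:
{"method": "servo_tool", "body": {
  "targets": [
    [4, -2, 0, 0],
    [7.5, -4.5, 0, 0],
    [7.5, -4.5, 0, 0],
    [7.5, -4.5, 1, 0],
    [7.5, -4.5, 1.5, 0],
    [7.5, -4.5, 1.5, 0],
    [7.5, -4.5, 1.5, 0],
    [7.5, -4.5, 1.5, 0]
  ],
  "claw": 255
}}

```text
time: 29.48
tool_pos: [0.6183, -0.0666, 0.2707]
ee_rot: [-3.141, -0.001, -0.407]
wrist_force: [1.5, -0.5, -0.9]
width: 0.0004
finger_force: 0.0
```

```bash
python3 - <<'E'
from h import *
o=get_obs();p=o["tool_pos"]-BO;print(p@XH,p@YD,o["tool_pos"],o["width"],o["wrist_force"])
T0=tcp(0,-8);plan(hy(T0[0]-10,-45,T0[1]/1e3),np.degrees(BY)-90)
E
```

```text
0.03160472212400262 -0.04584784134946118 [ 0.61832221 -0.06656963  0.27074603] 0.0003907762484540048 [ 1.4984717  -0.51292341 -0.87440059]
row [-0.09 -0.02  0.41] 0.0 z now [ 0.6183 -0.0666  0.2707]
```

Emit:
{"method": "servo_tool", "body": {
  "targets": [
    [-0.1, -0.5, 0.3, 0],
    [-0.1, -1.0, 0.3, 0],
    [-0.1, -1.6, 0.2, 0],
    [-0.1, -2.2, 0.1, 0],
    [-0.1, -2.8, 0.05, 0],
    [-0.1, -3.4, 0, 0],
    [-0.1, -4.0, 0, 0],
    [-0.1, -4.6, 0, 0]
  ]
}}

```text
time: 30.48
tool_pos: [0.6359, -0.0235, 0.2701]
ee_rot: [3.142, -0.0, -0.407]
wrist_force: [-0.4, -0.8, 1.2]
width: 0.0006
finger_force: 0.6
```

Emit:
{"method": "servo_tool", "body": {
  "targets": [
    [0, -0.7, 0.05, 0],
    [0, -1.4, 0.15, 0],
    [0, -2.1, 0.28, 0],
    [0, -2.8, 0.45, 0],
    [0, -3.5, 0.66, 0],
    [0, -4.3, 0.95, 0],
    [0, -5.0, 1.3, 0],
    [0, -5.7, 1.7, 0]
  ]
}}

```text
time: 31.48
tool_pos: [0.6584, 0.0291, 0.2524]
ee_rot: [3.142, 0.0, -0.407]
wrist_force: [0.4, 0.3, 0.4]
width: 0.0006
finger_force: 0.3
```

```bash
python3 - <<'E'
from h import *
o=get_obs();p=o["tool_pos"]-BO;print(p@XH,p@YD,o["tool_pos"],o["wrist_force"])
for q in(.7,.8,.9,1,1.1,1.2,1.25,1.29):
    T=tcp(q,-8);print(q,np.round(T,1));plan(hy(T[0],-45,T[1]/1e3),np.degrees(BY)-90)
im=snapshot("top");cv2.imwrite("pics/g6.png",cv2.resize(im[150:300,220:420],None,fx=4,fy=4,interpolation=cv2.INTER_CUBIC))
E
```

```text
0.13531158419094613 -0.04469742675596652 [0.65839496 0.0290892  0.25240449] [0.43863181 0.26427011 0.42957842]
0.7 [124.2 259.6]
row [ 0.03  1.11 -0.72] 0.1 z now [0.6584 0.0291 0.2524]
0.8 [134.8 254. ]
row [ 0.03  0.05 -0.16] 0.1 z now [0.6584 0.0291 0.2524]
0.9 [144.9 247.4]
row [ 0.03 -0.96  0.5 ] 0.1 z now [0.6584 0.0291 0.2524]
1 [154.2 239.7]
row [ 0.03 -1.89  1.27] 0.1 z now [0.6584 0.0291 0.2524]
1.1 [162.7 231.2]
row [ 0.03 -2.74  2.12] 0.1 z now [0.6584 0.0291 0.2524]
1.2 [170.4 221.9]
row [ 0.03 -3.51  3.05] 0.1 z now [0.6584 0.0291 0.2524]
1.25 [173.8 216.9]
row [ 0.03 -3.85  3.55] 0.1 z now [0.6584 0.0291 0.2524]
1.29 [176.4 212.9]
row [ 0.04 -4.11  3.95] 0.1 z now [0.6584 0.0291 0.2524]
```

Emit:
{"method": "servo_tool", "body": {
  "targets": [
    [0, -0.5, 0.25, 0],
    [0, -0.95, 0.5, 0],
    [0, -1.4, 0.9, 0],
    [0, -1.9, 1.3, 0],
    [0, -2.3, 1.7, 0],
    [0, -2.7, 2.1, 0],
    [0, -2.7, 2.1, 0]
  ]
}}

```text
time: 32.4
tool_pos: [0.6689, 0.0529, 0.233]
ee_rot: [3.141, -0.001, -0.408]
wrist_force: [-3.3, -3.2, 4.6]
width: 0.0004
finger_force: 2.6
```

Emit:
{"method": "servo_tool", "body": {
  "targets": [
    [0, -0.25, 0.3, 0],
    [0, -0.5, 0.6, 0],
    [0, -0.8, 0.95, 0],
    [0, -1.1, 1.4, 0],
    [0, -1.1, 1.4, 0]
  ]
}}

```text
time: 33.02
tool_pos: [0.6731, 0.064, 0.2164]
ee_rot: [3.141, 0.002, -0.407]
wrist_force: [-0.4, -0.2, -0.5]
width: 0.0008
finger_force: 0.0
```

```bash
python3 - <<'E'
from h import *
for q in(1.2,1.25,1.29,1.31): 
    T=tcp(q,-8);print(q);plan(hy(T[0],-45,T[1]/1e3),np.degrees(BY)-90)
print(get_obs()["wrist_force"])
E
```

```text
1.2
row [ 0.06  0.28 -0.55] 0.1 z now [0.6731 0.064  0.2164]
1.25
row [ 0.06 -0.07 -0.06] 0.1 z now [0.6731 0.064  0.2164]
1.29
row [ 0.06 -0.33  0.35] 0.1 z now [0.6731 0.064  0.2164]
1.31
row [ 0.06 -0.45  0.56] 0.1 z now [0.6731 0.064  0.2164]
[-0.37893958 -0.15125414 -0.49076048]
```

The force dropped to zero past the dead point, so the clamp pulled itself on. A gentle follow-up press will confirm it is on the stop.

Emit:
{"method": "servo_tool", "body": {
  "targets": [
    [0, -0.2, 0.2, 0],
    [0, -0.35, 0.4, 0],
    [0, -0.35, 0.4, 0]
  ]
}}

```text
time: 33.4
tool_pos: [0.6746, 0.0667, 0.2133]
ee_rot: [3.141, 0.001, -0.407]
wrist_force: [0.1, 0.0, -0.5]
width: 0.001
finger_force: 0.0
```

Emit:
{"method": "servo_tool", "body": {
  "targets": [
    [0, 0, 0.1, 0],
    [0, 0, 0.2, 0],
    [0, 0, 0.2, 0]
  ]
}}

```text
time: 33.78
tool_pos: [0.6747, 0.0666, 0.2119]
ee_rot: [3.141, 0.0, -0.407]
wrist_force: [0.1, 0.5, 0.1]
width: 0.0005
finger_force: 0.0
```

Emit:
{"method": "servo_tool", "body": {
  "targets": [
    [0, 0, 0.1, 0],
    [0, 0, 0.2, 0],
    [0, 0, 0.2, 0]
  ]
}}

```text
time: 34.15
tool_pos: [0.6748, 0.0666, 0.2104]
ee_rot: [-3.141, -0.001, -0.407]
wrist_force: [0.2, -0.8, 1.4]
width: 0.0004
finger_force: 0.5
```

Emit:
{"method": "servo_tool", "body": {
  "targets": [
    [0, 0, 0.1, 0],
    [0, 0, 0.2, 0],
    [0, 0, 0.2, 0]
  ]
}}

```text
time: 34.52
tool_pos: [0.6749, 0.0667, 0.2099]
ee_rot: [-3.141, -0.002, -0.407]
wrist_force: [-1.7, 0.6, 5.9]
width: 0.0002
finger_force: 2.9
```

It is stiff against the stop, and the handle is home. Now I lift off, clear the view, and check the template numerically.

Emit:
{"method": "servo_tool", "body": {
  "targets": [
    [0, 0.2, -1, 0],
    [0, 1, -4, 0],
    [0, 1, -9, 0],
    [-4, 1, -11, 0],
    [-10, 2, -11, 0],
    [-16, 4, -11, 0],
    [-22, 6, -11, 0],
    [-27, 8, -11, 0]
  ]
}}

```text
time: 35.52
tool_pos: [0.3928, 0.1002, 0.3181]
ee_rot: [-3.141, -0.0, -0.407]
wrist_force: [0.3, 0.1, 1.5]
width: 0.0006
finger_force: 0.0
```

Emit:
{"method": "servo_tool", "body": {
  "targets": [
    [-3, 5, 0, 0],
    [-3, 10, 0, 0],
    [-3, 12, 0, 0],
    [-3, 12, 0, 0]
  ]
}}

```text
time: 36.02
tool_pos: [0.3196, 0.001, 0.3183]
ee_rot: [-3.141, -0.001, -0.41]
wrist_force: [0.9, 0.2, 0.5]
width: 0.0008
finger_force: 0.0
```

```bash
python3 - <<'E'
from h import *
print(get_obs()["tool_pos"])
im=cv2.resize(snapshot("top")[182:332,270:470],None,fx=4,fy=4,interpolation=cv2.INTER_CUBIC);cv2.imwrite("pics/g7.png",im)
S=2.
W=np.array([bed((x,y,12)) for x,y in((-60,-140),(60,-140),(60,155),(-60,155))])
uv=((proj("top",W)-[270,182]+.375)*4).astype(np.float32)
H=cv2.getPerspectiveTransform(uv,np.float32([[0,0],[120*S,0],[120*S,295*S],[0,295*S]]))
R=lambda i:cv2.warpPerspective(i,H,(int(120*S),int(295*S)),flags=cv2.INTER_CUBIC)
A=R(im);B=R(cv2.imread("pics/g4.png"))
def ed(a,y):
    L=cv2.GaussianBlur(cv2.cvtColor(a,cv2.COLOR_BGR2LAB).astype(float)[int((y+140)*S)-1:int((y+140)*S)+2].mean(0)[None],(9,1),0)[0][:,0];g=np.gradient(L)
    lo=64+g[64:120].argmin();hi=120+g[120:176].argmax();return round(lo/S-60,1),round(hi/S-60,1)
for y in(-110,-100,-90,-82,-20,-10,0,10,20,30,40,50,60,110): print(y,ed(A,y),"before last push",ed(B,y))
E
```

```text
[0.31963158 0.0010437  0.31831758]
-110 (np.float64(-13.5), np.float64(21.0)) before last push (np.float64(-14.0), np.float64(21.0))
-100 (np.float64(-16.5), np.float64(23.0)) before last push (np.float64(-16.5), np.float64(22.5))
-90 (np.float64(-18.0), np.float64(23.5)) before last push (np.float64(-18.0), np.float64(23.5))
-82 (np.float64(-19.5), np.float64(23.5)) before last push (np.float64(-19.0), np.float64(23.5))
-20 (np.float64(-18.0), np.float64(20.0)) before last push (np.float64(-18.0), np.float64(20.0))
-10 (np.float64(-16.5), np.float64(18.0)) before last push (np.float64(-17.0), np.float64(18.0))
0 (np.float64(-15.0), np.float64(16.0)) before last push (np.float64(-15.5), np.float64(16.0))
10 (np.float64(-15.0), np.float64(15.5)) before last push (np.float64(-15.0), np.float64(15.5))
20 (np.float64(-13.5), np.float64(16.5)) before last push (np.float64(-13.5), np.float64(16.0))
30 (np.float64(-13.5), np.float64(17.0)) before last push (np.float64(-13.5), np.float64(17.5))
40 (np.float64(-13.5), np.float64(18.0)) before last push (np.float64(-14.0), np.float64(18.0))
50 (np.float64(-16.5), np.float64(20.5)) before last push (np.float64(-16.5), np.float64(20.0))
60 (np.float64(-20.0), np.float64(22.0)) before last push (np.float64(-20.0), np.float64(21.0))
110 (np.float64(-20.5), np.float64(23.5)) before last push (np.float64(-20.5), np.float64(23.0))
```

```bash
python3 - <<'E'
from h import *
a,b=cv2.imread("pics/g4.png",0),cv2.imread("pics/g7.png",0)
for n,q in(("pad open",(20,-45,116)),("pad closed",(-2,-45,20)),("grip open",(140,-45,144)),("grip home",(234,-45,24)),("grip home inner",(185,-45,18))):
    u,v=((proj("top",bed(q))[0]-[270,182])*4).round().astype(int);print(n,(u,v),a[v-6:v+7,u-6:u+7].mean().round(),b[v-6:v+7,u-6:u+7].mean().round())
o=get_obs();print(o["time"],abs(o["qvel"]).max())
E
```

```text
pad open (np.int64(500), np.int64(202)) 43.0 152.0
pad closed (np.int64(440), np.int64(218)) 145.0 112.0
grip open (np.int64(335), np.int64(101)) 39.0 173.0
grip home (np.int64(80), np.int64(34)) 86.0 85.0
grip home inner (np.int64(156), np.int64(75)) 127.0 40.0
36.075 0.030767464731457004
```

The grip is now dark at its home position, and the pad has left its open position for the template. Handing in.

```bash
python3 -c "
from bench import *
print(close_job())"
```

```text
the job is handed in; nothing more can be done
None
```

The template is seated against both pins and the end stop, the toggle clamp is home on its stop with the pad on the template, and the job is handed in after about 36 s (no verdict was returned, and pad force and handle angle could not be read directly).

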